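# Measure the free play of a lead-screw carriage

### The job

On the small lead-screw slide, check the free play of the carriage by its black handle: ease it back until it rests against the bearing block beside it (the end away from the nut), then the other way until it meets the hexagonal nut, without shoving the nut along the screw. Then set the pointer on the scale beside it to show the distance the carriage moved from block to nut (zero is the end nearest that block), and let go.

Things in the scene. Friction and masses are not known exactly. Their poses are not given: they have to be found in the camera images.
- slide: The lead-screw slide: aluminium plate 150 x 270 x 12 mm, fixed to the worktop, with a screw between two dark bearing blocks (tops 64 mm high) and, on the robot's side, a rail with a pointer and a white scale. Origin: centre of its underside. y runs along the screw from the block next to the carriage (face at y = -95 mm) towards the nut; x across, away from the robot; z up.
- carriage_grip (a point): Point in the middle of the carriage's black upright handle, 94 mm above the worktop. The handle is 16 mm thick along the screw, 30 mm wide across it, from 66 to 110 mm above the worktop. The carriage below is an aluminium block 50 mm across, 40 mm along the screw (20 mm each side of this point), top at 60 mm. Axes as the slide's; the screw is at slide x = 32 mm.
- carriage (a joint): Position of the carriage along the screw in m: 0 when it rests against the bearing block, growing towards the nut. It slides lightly (about 1 N) and stays where it is left. At the bearing block it meets a rigid stop.
- nut: Hexagonal brass nut on the screw, 42 mm across corners, 24 mm along the screw; it ends the carriage's play of 30 to 80 mm. Origin at its centre, 42 mm above the worktop, 12 mm from its face: touching, carriage and nut centres are 32 mm apart along y. Axes as the slide's. Stiff: holds against pushes up to 18 N, creeps along the screw under more.
- pointer_grip (a point): Point in the middle of the pointer's black upright fin, 48 mm above the worktop; fin 12 mm thick along the scale, 26 mm wide across, from 30 to 62 mm high. A small dark rider with a thin arm over the scale, which has a line every 10 mm, long at 0, 50, 100. Zero is level with the carriage's middle when that rests at the block (slide y = -75 mm). Axes as the slide's.
- pointer (a joint): Reading of the pointer on the scale in m: 0 at the zero line, growing in the same direction as the carriage's position, up to 0.12. It slides lightly (about 1 N) and stays where it is left.

How it is judged:
By the outcome, as a careful person would: the job done as asked, in the order asked, and still so for the second after the job is handed in, with the robot touching nothing.
It also fails if it takes over 45 s, if anything falls off the work surface, if the arm or the gripper's body presses on something with over 40 N, if the wrist force passes 120 N, or if a joint passes its speed limit or range.

### The arm

A 7-joint arm with a two-finger parallel gripper is mounted at the origin on a cart in front of the work surface, level with it; the furniture and walls round the work are solid. World frame = base frame: x ahead of the robot, y to its left, z up, the work surface at z = 0. Lengths are in m, angles in rad, forces in N, time in s.
With the tool pointing down it reaches from about 0.425 to 0.825 m from the base axis. Payload 3.6 kg.
Tool frame: the origin (TCP) lies at the very end of the fingers, on their centre line; the grasp point (between the pads) lies 19 mm behind it; z points along the fingers, y is the direction in which the jaws open and shut (so a half turn about z gives the same grasp; the last joint's range is limited). The gripper opens to 85 mm and grips with 20 to 120 N. Pads are 22 mm wide; open, the fingers measure 114 mm over their backs; the gripper's body (76 mm by 85 mm) begins 54 mm behind the grasp point. The pads swing forward as they close: fully open they stand 13 mm farther back than shut.
Start: joints at [-1.238, 0.615, -0.013, 1.423, 0.008, 1.103, -0.04], TCP at [0.228, 0.609, 0.231] pointing down, gripper open.
Joint ranges: [-3.12, 3.12], [-0.3, 2.06], [-1.34, 1.32], [0.26, 2.42], [-1.36, 4.5], [0.01, 1.98], [-2.84, 2.84]. Speed limits (rad/s): [2.79, 2.79, 3.14, 3.14, 3.14, 3.14, 3.14].

### API

Orientations are given as a unit quaternion [x, y, z, w].
In Python, from station import arm, get_image, cut_out, pinpoint gives the robot as it stands.
- The arm moves only by the shell command python3 -m crank 'ROWS' [FORCE]. ROWS is JSON, a list that holds one entry, the list of rows, each a list of 7 numbers: the opening, from 0 (shut) to 1 (fully open), then the shift along the world's x, y, z in mm, then the turn, a rotation vector about the world's x, y, z in rad. In form: [[[jaw, dx, dy, dz, ax, ay, az], ...]]. A call has exactly 10 rows; each row is the pose to reach, as a shift and turn from the pose measured when the call began; what a row does not reach only later rows make up. A row lasts 1/10 s, in which the tool goes at most 50 mm and 8.59 degrees, less where a joint would pass 70% of its speed; a pose out of reach is approached as far as the arm can. A call with a gripper value outside its range is refused whole. The fingers move at their own pace and stop on an object; FORCE is the grip in N (left out, the last holds). Time passes only in rows, so rows that repeat a pose let the fingers close, or fill a call up. It gives the time, the measured TCP pose, the force and the opening at its end, in the units of the state.
- arm.state(): the state, without advancing time (a new reading comes with each control period).
- get_image(name): name is "scene" or "top"; returns a dict with "image" (400x640x3 uint8, red, green, blue), "K" (3x3 intrinsics, pixels), "D" ([k1, k2, p1, p2, k3] as OpenCV has them; the pictures are not rectified), "extrinsics" (4x4, takes a point from world to camera coordinates). Camera axes: x right, y up, looking along -z (the intrinsics and any distortion apply to the point x, -y, -z); pixel columns grow to the right and rows downward; lengths in m; the calibration is good to about 2 mm. A picture is of the moment at which its call begins. There is no depth.
- arm.finish_job(): hands the job in, once; it reports no verdict.
Trained networks look in the newest picture that a camera, given by its name, has taken for a name from the list of things; names that differ only in an ending like _2 or _b are one class to them, and where a whole thing is asked for, a point or a joint stands for the part that bears it (a point fixed in the world has none). Each returns a list of dicts, best first, with "conf" (0 to 1); they miss things now and then, are a little off and sometimes report something else, mostly with a low value. They report only what shows in the picture. A call takes as long as a camera call.
- cut_out(camera, query): "mask" (400x640 bool, what is visible of it).
- pinpoint(camera, query): "xyz" ([x, y, z] in m, in world coordinates, good to about 4 mm: a listed point, or the origin of a listed thing).
The state is a dict: "time": time; "joints": joint angles; "dq": joint speeds; "joint_torque": joint torques, N m; "eef_pos": TCP position; "ee_rot": TCP orientation; "ft_force": force on the tool from outside, world axes, zero at the start; "moment": the same for the moment, N m; "gripper_width": finger opening in m.
Only numpy, scipy, OpenCV 4.12 (cv2) and the standard library are available. Lean on these libraries where they do the work, as an engineer would, in place of code of your own. Each camera call takes 0.05 s, during which the arm holds its last target.

## Working session

There is one attempt and no reset: what is moved stays moved. The work goes in short steps, Python scripts to look and compute and a shell command to move; the robot and the scene stay as the last step left them, time stands still between calls to the robot, and variables do not carry over. Pictures are saved under pics/ and viewed, and the job is handed in when it is done.

```bash
mkdir -p pics; ls
python3 - <<'E'
from station import arm,get_image,pinpoint
import cv2
s=arm.state()
print({k:s[k] for k in('time','eef_pos','ee_rot','ft_force','gripper_width')})
for c in('scene','top'):
    d=get_image(c);cv2.imwrite(f'pics/{c}0.png',d['image'][:,:,::-1])
    for q in('slide','carriage_grip','nut','pointer_grip'):
        print(c,q,[(r['xyz'],r['conf']) for r in pinpoint(c,q)][:2])
E
```

```text
pics
{'time': 0.0, 'eef_pos': array([0.22796477, 0.60788136, 0.23011818]), 'ee_rot': array([ 1.78419252e-01,  9.83953686e-01, -1.28927736e-03, -2.29928958e-04]), 'ft_force': array([ 0.32880263, -0.16550107, -0.33748487]), 'gripper_width': 0.08556213289487118}
scene slide [([0.5243, 0.2132, -0.003], 0.65), ([0.5549, 0.2282, 0.0408], 0.45)]
scene carriage_grip [([0.5639, 0.16, 0.0989], 0.71)]
scene nut [([0.5559, 0.2273, 0.0419], 0.9)]
scene pointer_grip [([0.4936, 0.1447, 0.0507], 0.88)]
top slide [([0.5297, 0.2147, -0.0017], 0.89)]
top carriage_grip [([0.5682, 0.1564, 0.0923], 0.75), ([0.5533, 0.2283, 0.0419], 0.41)]
top nut [([0.5526, 0.2282, 0.0407], 0.61)]
top pointer_grip [([0.4977, 0.1382, 0.0465], 0.52)]
```

View pics/scene0.png

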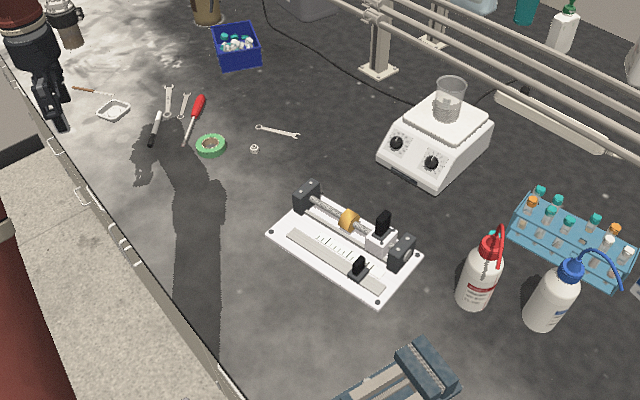

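View pics/top0.png

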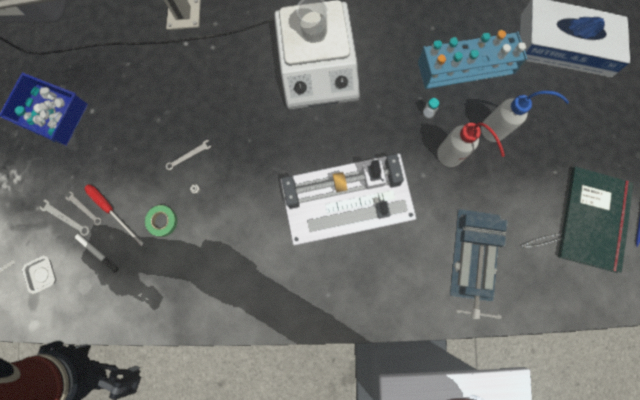

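Run:
```python
import cv2
a=cv2.imread('pics/top0.png')[145:250,270:425];cv2.imwrite('pics/topz.png',cv2.resize(a,None,fx=5,fy=5,interpolation=2))
a=cv2.imread('pics/scene0.png')[170:315,255:430];cv2.imwrite('pics/scz.png',cv2.resize(a,None,fx=4,fy=4,interpolation=2))
```

```text
(no output)
```

View pics/topz.png

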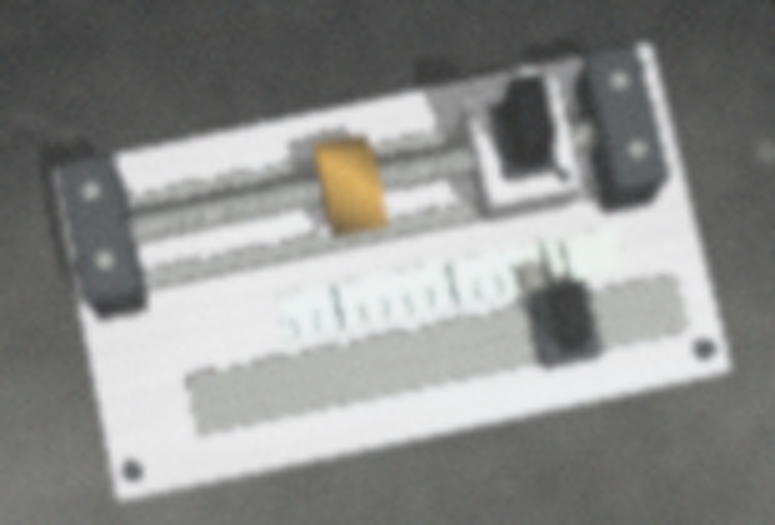

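View pics/scz.png

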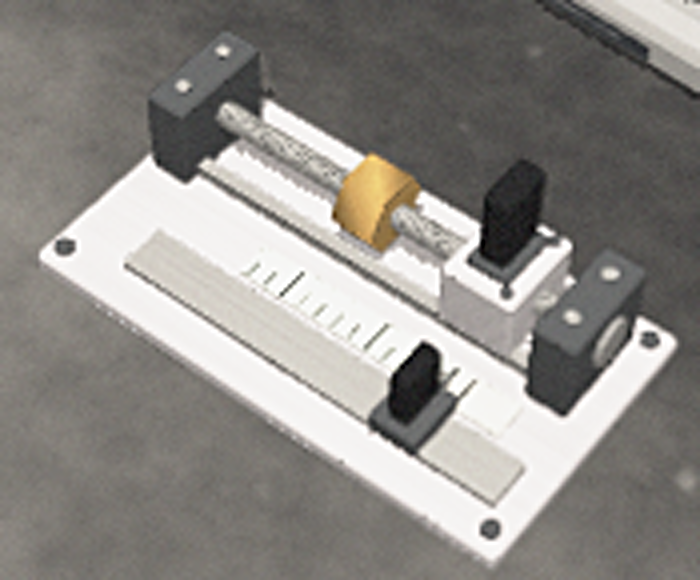

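```bash
cat > h.py <<'E'
import numpy as np,cv2
from station import arm,get_image,cut_out,pinpoint
def proj(d,P):
    P=np.atleast_2d(P);E=np.array(d['extrinsics']);c=P@E[:3,:3].T+E[:3,3]
    c=c*[1,-1,-1]
    return cv2.projectPoints(c,np.zeros(3),np.zeros(3),np.array(d['K'],float),np.array(d['D'],float))[0][:,0]
def back(d,uv,z):
    E=np.array(d['extrinsics'])
    n=cv2.undistortPoints(np.array(uv,float).reshape(-1,1,2),np.array(d['K'],float),np.array(d['D'],float))[:,0]
    r=np.c_[n[:,0],-n[:,1],-np.ones(len(n))]@E[:3,:3]; o=-E[:3,:3].T@E[:3,3]
    return o+r*((z-o[2])/r[:,2])[:,None]
def s2w(p,P):
    P=np.atleast_2d(P);c,s=np.cos(p[2]),np.sin(p[2])
    return np.c_[p[0]+c*P[:,0]-s*P[:,1],p[1]+s*P[:,0]+c*P[:,1],P[:,2]]
def w2s(p,W):
    W=np.atleast_2d(W)-[p[0],p[1],0];c,s=np.cos(p[2]),np.sin(p[2])
    return np.c_[c*W[:,0]+s*W[:,1],-s*W[:,0]+c*W[:,1],W[:,2]]
E
python3 - <<'E'
from h import *
from scipy.optimize import least_squares
T,S=get_image('top'),get_image('scene')
C=np.array([[-75,-135,12],[-75,135,12],[75,-135,12]])/1e3
ut=np.array([[730,370],[117,497],[652,42]])/5+[270,145]
us=np.array([[492,554],[40,256],[677,340]])/4+[255,170]
f=lambda p:np.r_[(proj(T,s2w(p,C))-ut).ravel(),(proj(S,s2w(p,C))-us).ravel()]
r=least_squares(f,[.525,.213,.17]);p=r.x;print(p,np.degrees(p[2]),r.fun.round(1))
for n,u,D in(('T',ut,T),('S',us,S)):print(n,back(D,u,.012).round(4).tolist())
for c in('top','scene'):
  for q in('slide','carriage_grip','nut','pointer_grip'):
    x=pinpoint(c,q)
    if x:print(c,q,(w2s(p,x[0]['xyz'])*1e3).round(1),round(x[0]['conf'],2))
print('handle top T',w2s(p,back(T,np.array([[525,78]])/5+[270,145],.11))*1e3)
print('handle top S',w2s(p,back(S,np.array([[518,172]])/4+[255,170],.11))*1e3)
print('fin top T',w2s(p,back(T,np.array([[570,290]])/5+[270,145],.062))*1e3)
print('fin top S',w2s(p,back(S,np.array([[428,347]])/4+[255,170],.062))*1e3)
np.save('p.npy',p)
s=arm.state();print(s['time'],s['eef_pos'])
E
```

```text
[0.52629359 0.21364472 0.17099169] 9.797101966323114 [ 0.1 -0.4 -0.9 -0.1 -0.5 -0.7  0.4  2.1 -1.4 -0.9  0.9 -0.2]
T [[0.4746, 0.0682, 0.012], [0.4292, 0.332, 0.012], [0.6215, 0.0923, 0.012]]
S [[0.4778, 0.0712, 0.012], [0.4301, 0.3302, 0.012], [0.6216, 0.0942, 0.012]]
top slide [[-1.5  1.8  3.6]] 0.76
top carriage_grip [[ 28.7 -60.2  92. ]] 0.75
top nut [[29.5  8.9 41. ]] 0.57
top pointer_grip [[-40.7 -68.9  47.3]] 0.65
scene slide [[-2.5  0.4 -2.6]] 0.71
scene carriage_grip [[ 29.8 -60.4 100.1]] 0.88
scene nut [[29.9 11.1 38.3]] 0.75
scene pointer_grip [[-43.2 -62.5  49.6]] 0.85
handle top T [[ 43.11395185 -62.64290237 110.        ]]
handle top S [[ 37.08400925 -60.15472786 110.        ]]
fin top T [[-35.48911961 -67.81781633  62.        ]]
fin top S [[-32.31215817 -65.95486737  62.        ]]
1.0 [0.22823581 0.60859808 0.23131368]
```

```bash
python3 -m crank '[[[1,30,-40,0,0,0,0.06],[1,60,-80,0,0,0,0.12],[1,90,-120,-5,0,0,0.18],[1,120,-160,-10,0,0,0.24],[1,150,-200,-15,0,0,0.3],[1,180,-240,-20,0,0,0.36],[1,210,-280,-25,0,0,0.42],[1,240,-320,-30,0,0,0.48],[1,270,-360,-35,0,0,0.529],[1,300,-400,-40,0,0,0.529]]]' 20
```

```text
time: 2.0
eef_pos: [0.5283, 0.2084, 0.1917]
ee_rot: [-0.085, 0.996, 0.0, 0.0]
ft_force: [1.1, 0.8, 0.0]
gripper_width: 0.0851
```

```bash
python3 -m crank '[[[1,20,-25,0,0,0,0],[1,39,-50,0,0,0,0],[1,39,-50,-20,0,0,0],[1,39,-50,-45,0,0,0],[1,39,-50,-70,0,0,0],[1,39,-50,-95,0,0,0],[1,39,-50,-117,0,0,0],[0.6,39,-50,-117,0,0,0],[0.6,39,-50,-117,0,0,0],[0.6,39,-50,-117,0,0,0]]]' 20
python3 - <<'E'
from h import *
for c in('scene','top'):
    d=get_image(c);a=d['image'][:,:,::-1]
    a=a[120:315,255:430] if c=='scene' else a[120:250,270:425]
    cv2.imwrite(f'pics/{c}1.png',cv2.resize(a,None,fx=3.5,fy=3.5,interpolation=2) if c=='scene' else cv2.resize(a,None,fx=4,fy=4,interpolation=2))
s=arm.state();p=np.load('p.npy');print((w2s(p,s['eef_pos'])*1e3).round(1),s['ft_force'],s['gripper_width'])
E
```

```text
time: 3.0
eef_pos: [0.5684, 0.1588, 0.0761]
ee_rot: [-0.085, 0.996, 0.001, 0.002]
ft_force: [-0.7, 0.6, 0.5]
gripper_width: 0.0513
[[ 32.  -61.2  76.2]] [-0.70743487  0.12883082  0.56480466] 0.05128360323599551
```

View pics/scene1.png

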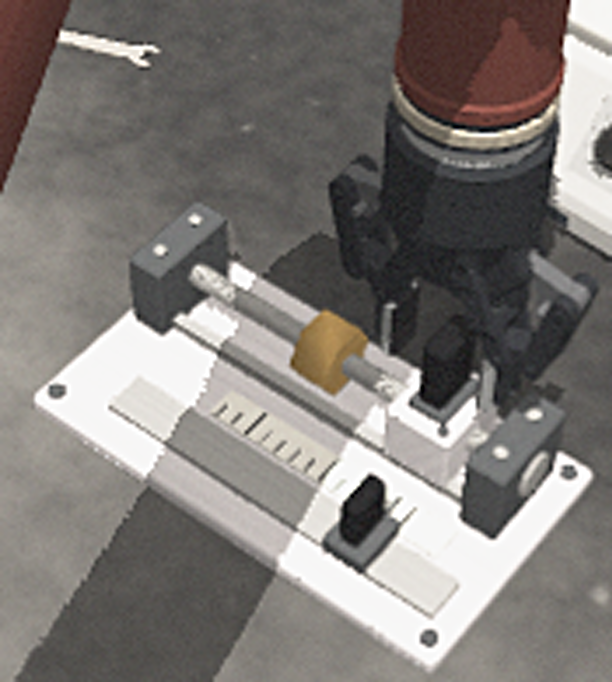

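View pics/top1.png

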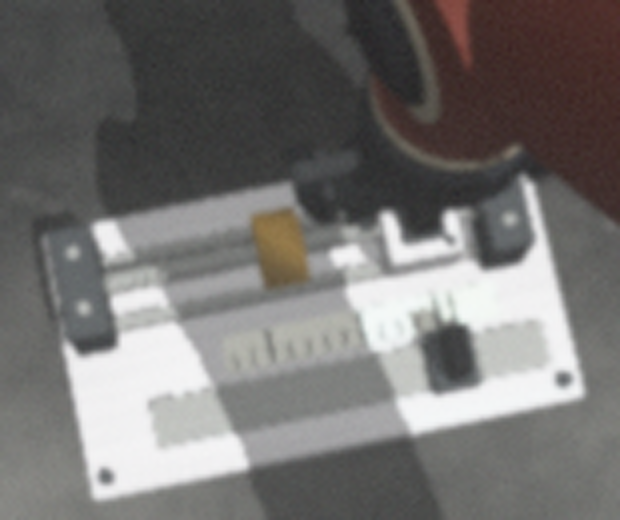

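The handle (at about 447,370 in the scene crop) stands between the two pads. Next I close on it.

```bash
python3 -m crank '[[[0,0,0,0,0,0,0],[0,0,0,0,0,0,0],[0,0,0,0,0,0,0],[0,0,0,0,0,0,0],[0,0,0,0,0,0,0],[0,0,0,0,0,0,0],[0,0,0,0,0,0,0],[0,0,0,0,0,0,0],[0,0,0,0,0,0,0],[0,0,0,0,0,0,0]]]' 20
python3 - <<'E'
from h import *
s=arm.state();p=np.load('p.npy');print((w2s(p,s['eef_pos'])*1e3).round(1),s['ft_force'],s['gripper_width'])
E
```

```text
time: 4.1
eef_pos: [0.5688, 0.1587, 0.0769]
ee_rot: [-0.086, 0.996, 0.0, 0.002]
ft_force: [-1.0, -0.7, 5.1]
gripper_width: 0.016
[[ 32.5 -61.3  76.9]] [-1.04094823 -0.72716609  5.13096696] 0.016014833118441617
```

```bash
python3 -m crank '[[[0,0.3,-2,0,0,0,0],[0,0.7,-4,0,0,0,0],[0,1.0,-6,0,0,0,0],[0,1.4,-8,0,0,0,0],[0,1.7,-9.8,0,0,0,0],[0,1.7,-9.8,0,0,0,0],[0,1.9,-10.8,0,0,0,0],[0,2.0,-11.8,0,0,0,0],[0,2.0,-11.8,0,0,0,0],[0,2.0,-11.8,0,0,0,0]]]'
cat > st.py <<'E'
from h import *
s=arm.state();p=np.load('p.npy');c,n=np.cos(p[2]),np.sin(p[2]);f=s['ft_force']
print((w2s(p,s['eef_pos'])*1e3).round(2),'Fy_slide',round(-n*f[0]+c*f[1],2),'F',np.round(f,1),'w',round(s['gripper_width']*1e3,2),s['time'])
E
python3 st.py
```

```text
time: 5.1
eef_pos: [0.5709, 0.1468, 0.0769]
ee_rot: [-0.086, 0.996, 0.0, 0.003]
ft_force: [0.0, -0.6, 3.3]
gripper_width: 0.0156
[[ 32.57 -73.47  76.93]] Fy_slide -0.6 F [ 0.  -0.6  3.3] w 15.63 5.1
```

```bash
python3 -m crank '[[[0,0.1,-0.3,0,0,0,0],[0,0.1,-0.6,0,0,0,0],[0,0.2,-0.9,0,0,0,0],[0,0.2,-1.2,0,0,0,0],[0,0.3,-1.5,0,0,0,0],[0,0.3,-1.8,0,0,0,0],[0,0.3,-2,0,0,0,0],[0,0.3,-2,0,0,0,0],[0,0.3,-2,0,0,0,0],[0,0.3,-2,0,0,0,0]]]';python3 st.py
```

```text
time: 6.1
eef_pos: [0.5711, 0.1452, 0.0769]
ee_rot: [-0.086, 0.996, 0.001, 0.003]
ft_force: [-0.2, 3.1, 1.2]
gripper_width: 0.016
[[ 32.55 -75.05  76.92]] Fy_slide 3.07 F [-0.2  3.1  1.2] w 16.01 6.1
```

```bash
python3 -m crank '[[[0,0,-0.2,0,0,0,0],[0,0.1,-0.4,0,0,0,0],[0,0.1,-0.6,0,0,0,0],[0,0.1,-0.8,0,0,0,0],[0,0.2,-1,0,0,0,0],[0,0.2,-1,0,0,0,0],[0,0.2,-1,0,0,0,0],[0,0.2,-1,0,0,0,0],[0,0.2,-1,0,0,0,0],[0,0.2,-1,0,0,0,0]]]';python3 st.py
```

```text
time: 7.1
eef_pos: [0.5712, 0.1452, 0.0769]
ee_rot: [-0.086, 0.996, 0.001, 0.003]
ft_force: [-0.7, 5.5, 2.2]
gripper_width: 0.0154
[[ 32.55 -75.11  76.94]] Fy_slide 5.52 F [-0.7  5.5  2.2] w 15.45 7.1
```

```bash
python3 -m crank '[[[0,-0.8,4.7,0,0,0,0],[0,-1.6,9.4,0,0,0,0],[0,-2.4,14.1,0,0,0,0],[0,-3.2,18.8,0,0,0,0],[0,-4.1,23.5,0,0,0,0],[0,-4.9,28.2,0,0,0,0],[0,-5.7,32.9,0,0,0,0],[0,-6.5,37.6,0,0,0,0],[0,-7.1,41,0,0,0,0],[0,-7.3,42.3,0,0,0,0]]]';python3 st.py
python3 - <<'E'
from h import *
for c in('scene',):
    d=get_image(c);a=d['image'][:,:,::-1]
    cv2.imwrite(f'pics/{c}2.png',cv2.resize(a[170:315,255:430],None,fx=4,fy=4,interpolation=2))
p=np.load('p.npy')
for q in ('nut','carriage_grip'):print(q,[(w2s(p,r['xyz'])*1e3).round(1) for r in pinpoint('scene',q)][:1])
E
```

```text
time: 8.1
eef_pos: [0.5635, 0.1882, 0.077]
ee_rot: [-0.086, 0.996, 0.001, 0.002]
ft_force: [-1.7, -1.8, 4.2]
gripper_width: 0.0159
[[ 32.37 -31.43  76.95]] Fy_slide -1.5 F [-1.7 -1.8  4.2] w 15.86 8.1
nut [array([[32.1,  6. , 43. ]])]
carriage_grip [array([[ 26.9, -30.5,  98.1]])]
```

View pics/scene2.png

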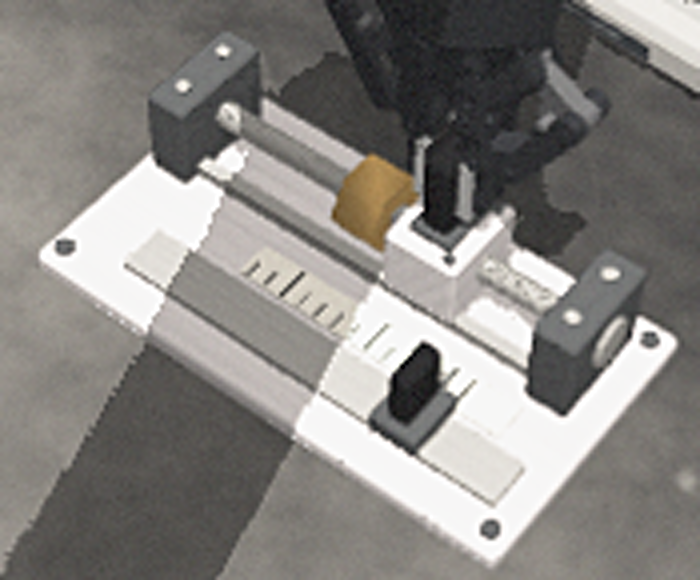

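```bash
python3 -m crank '[[[0,-0.1,0.4,0,0,0,0],[0,-0.1,0.8,0,0,0,0],[0,-0.2,1.2,0,0,0,0],[0,-0.3,1.6,0,0,0,0],[0,-0.3,2,0,0,0,0],[0,-0.4,2.4,0,0,0,0],[0,-0.4,2.5,0,0,0,0],[0,-0.4,2.5,0,0,0,0],[0,-0.4,2.5,0,0,0,0],[0,-0.4,2.5,0,0,0,0]]]';python3 st.py
```

```text
time: 9.25
eef_pos: [0.5631, 0.1908, 0.0769]
ee_rot: [-0.086, 0.996, 0.002, 0.002]
ft_force: [-0.9, -2.2, 4.0]
gripper_width: 0.0156
[[ 32.34 -28.78  76.91]] Fy_slide -2.04 F [-0.9 -2.2  4. ] w 15.57 9.25
```

```bash
python3 -m crank '[[[0,-0.1,0.4,0,0,0,0],[0,-0.1,0.8,0,0,0,0],[0,-0.2,1.2,0,0,0,0],[0,-0.3,1.6,0,0,0,0],[0,-0.3,2,0,0,0,0],[0,-0.3,2,0,0,0,0],[0,-0.3,2,0,0,0,0],[0,-0.3,2,0,0,0,0],[0,-0.3,2,0,0,0,0],[0,-0.3,2,0,0,0,0]]]';python3 st.py
```

```text
time: 10.25
eef_pos: [0.5627, 0.1929, 0.0769]
ee_rot: [-0.086, 0.996, 0.002, 0.002]
ft_force: [-1.5, -1.2, 5.0]
gripper_width: 0.0159
[[ 32.35 -26.62  76.94]] Fy_slide -0.9 F [-1.5 -1.2  5. ] w 15.86 10.25
```

Still free; I continue to creep.

```bash
python3 -m crank '[[[0,-0.1,0.3,0,0,0,0],[0,-0.1,0.6,0,0,0,0],[0,-0.2,0.9,0,0,0,0],[0,-0.2,1.2,0,0,0,0],[0,-0.2,1.5,0,0,0,0],[0,-0.2,1.5,0,0,0,0],[0,-0.2,1.5,0,0,0,0],[0,-0.2,1.5,0,0,0,0],[0,-0.2,1.5,0,0,0,0],[0,-0.2,1.5,0,0,0,0]]]';python3 st.py
```

```text
time: 11.25
eef_pos: [0.5624, 0.1945, 0.0769]
ee_rot: [-0.086, 0.996, 0.002, 0.002]
ft_force: [-1.9, -0.1, 4.1]
gripper_width: 0.0157
[[ 32.32 -25.    76.92]] Fy_slide 0.22 F [-1.9 -0.1  4.1] w 15.66 11.25
```

```bash
python3 -m crank '[[[0,-0.1,0.3,0,0,0,0],[0,-0.1,0.6,0,0,0,0],[0,-0.2,0.9,0,0,0,0],[0,-0.2,1.2,0,0,0,0],[0,-0.2,1.5,0,0,0,0],[0,-0.2,1.5,0,0,0,0],[0,-0.2,1.5,0,0,0,0],[0,-0.2,1.5,0,0,0,0],[0,-0.2,1.5,0,0,0,0],[0,-0.2,1.5,0,0,0,0]]]';python3 st.py
```

```text
time: 12.25
eef_pos: [0.5621, 0.196, 0.0769]
ee_rot: [-0.086, 0.996, 0.002, 0.002]
ft_force: [-2.3, -1.1, 4.1]
gripper_width: 0.0159
[[ 32.33 -23.46  76.93]] Fy_slide -0.74 F [-2.3 -1.1  4.1] w 15.86 12.25
```

```bash
python3 -m crank '[[[0,-0.1,0.3,0,0,0,0],[0,-0.1,0.6,0,0,0,0],[0,-0.2,0.9,0,0,0,0],[0,-0.2,1.2,0,0,0,0],[0,-0.2,1.5,0,0,0,0],[0,-0.2,1.5,0,0,0,0],[0,-0.2,1.5,0,0,0,0],[0,-0.2,1.5,0,0,0,0],[0,-0.2,1.5,0,0,0,0],[0,-0.2,1.5,0,0,0,0]]]';python3 st.py;python3 - <<'E'
from h import *
d=get_image('scene');a=d['image'][:,:,::-1]
cv2.imwrite('pics/scene3.png',cv2.resize(a[170:315,255:430],None,fx=4,fy=4,interpolation=2))
E
```

```text
time: 13.25
eef_pos: [0.5619, 0.1976, 0.0769]
ee_rot: [-0.086, 0.996, 0.002, 0.002]
ft_force: [-1.8, -0.6, 4.8]
gripper_width: 0.0159
[[ 32.34 -21.84  76.93]] Fy_slide -0.29 F [-1.8 -0.6  4.8] w 15.86 13.25
```

View pics/scene3.png

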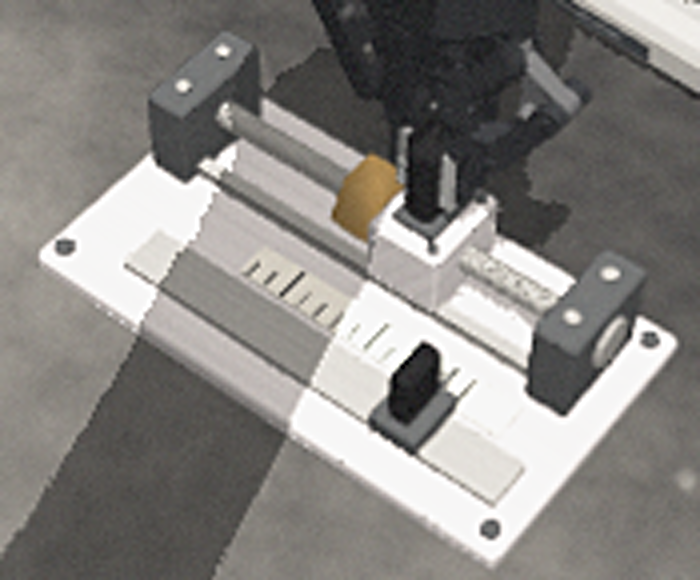

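The nut is still at (333–405, 155–240), unmoved, and no contact force shows yet.

```bash
python3 -m crank '[[[0,-0.1,0.3,0,0,0,0],[0,-0.1,0.6,0,0,0,0],[0,-0.2,0.9,0,0,0,0],[0,-0.2,1.2,0,0,0,0],[0,-0.2,1.5,0,0,0,0],[0,-0.3,1.8,0,0,0,0],[0,-0.3,1.8,0,0,0,0],[0,-0.3,1.8,0,0,0,0],[0,-0.3,1.8,0,0,0,0],[0,-0.3,1.8,0,0,0,0]]]';python3 st.py
```

```text
time: 14.3
eef_pos: [0.5618, 0.1979, 0.0769]
ee_rot: [-0.086, 0.996, 0.001, 0.002]
ft_force: [-2.2, -3.6, 5.4]
gripper_width: 0.0156
[[ 32.33 -21.58  76.92]] Fy_slide -3.18 F [-2.2 -3.6  5.4] w 15.56 14.3
```

```bash
python3 -m crank '[[[0,0,0.3,0,0,0,0],[0,-0.1,0.6,0,0,0,0],[0,-0.1,0.9,0,0,0,0],[0,-0.2,1.2,0,0,0,0],[0,-0.2,1.2,0,0,0,0],[0,-0.2,1.2,0,0,0,0],[0,-0.2,1.2,0,0,0,0],[0,-0.2,1.2,0,0,0,0],[0,-0.2,1.2,0,0,0,0],[0,-0.2,1.2,0,0,0,0]]]';python3 st.py;python3 - <<'E'
from h import *
d=get_image('scene');a=d['image'][:,:,::-1]
cv2.imwrite('pics/scene4.png',cv2.resize(a[170:315,255:430],None,fx=4,fy=4,interpolation=2))
E
```

```text
time: 15.3
eef_pos: [0.5618, 0.1979, 0.0769]
ee_rot: [-0.086, 0.996, 0.0, 0.002]
ft_force: [-0.9, -2.8, 4.7]
gripper_width: 0.016
[[ 32.32 -21.6   76.93]] Fy_slide -2.61 F [-0.9 -2.8  4.7] w 15.99 15.3
```

View pics/scene4.png

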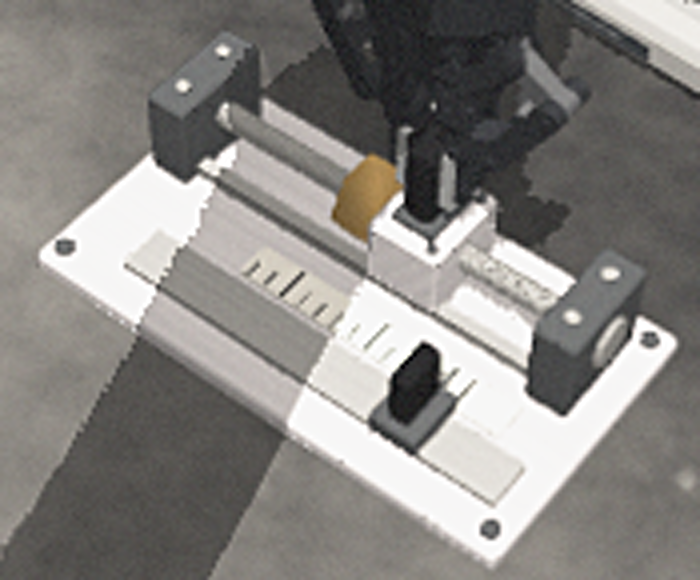

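Contact with the nut at TCP slide y = -21.6 and with the block at -75.1, so the play is about 53.5 mm. The nut has not moved in the picture. I release and go above the pointer.

```bash
python3 -m crank '[[[0.6,0,0,0,0,0,0],[0.6,0,0,0,0,0,0],[0.6,0,0,0,0,0,0],[0.6,0,0,0,0,0,0],[0.6,0,0,10,0,0,0],[0.6,0,0,25,0,0,0],[0.6,0,0,40,0,0,0],[0.6,0,0,55,0,0,0],[0.6,-10,-9,58,0,0,0],[0.6,-32,-28,58,0,0,0]]]' 20;python3 st.py; python3 -m crank '[[[0.6,-16,-14,0,0,0,0],[0.6,-31,-28,0,0,0,0],[0.6,-31,-28,0,0,0,0],[0.6,-31,-28,0,0,0,0],[0.6,-31,-28,0,0,0,0],[0.6,-31,-28,0,0,0,0],[0.6,-31,-28,0,0,0,0],[0.6,-31,-28,0,0,0,0],[0.6,-31,-28,0,0,0,0],[0.6,-31,-28,0,0,0,0]]]';python3 st.py
python3 - <<'E'
from h import *
d=get_image('scene');a=d['image'][:,:,::-1]
cv2.imwrite('pics/scene5.png',cv2.resize(a[120:315,255:430],None,fx=3,fy=3,interpolation=2))
p=np.load('p.npy')
for c in('scene','top'):
  if c=='top':get_image('top')
  for q in ('pointer_grip','carriage_grip','nut'):print(c,q,[((w2s(p,r['xyz'])*1e3).round(1),r['conf']) for r in pinpoint(c,q)][:1])
E
```

```text
time: 16.35
eef_pos: [0.5318, 0.1719, 0.1367]
ee_rot: [-0.087, 0.996, 0.002, 0.005]
ft_force: [0.1, -0.8, 0.2]
gripper_width: 0.0515
[[ -1.65 -42.03 136.73]] Fy_slide -0.78 F [ 0.1 -0.8  0.2] w 51.48 16.35
time: 17.35
eef_pos: [0.5008, 0.144, 0.1366]
ee_rot: [-0.087, 0.996, 0.002, 0.005]
ft_force: [-0.3, 0.6, 0.7]
gripper_width: 0.0517
[[-36.94 -64.26 136.65]] Fy_slide 0.63 F [-0.3  0.6  0.7] w 51.67 17.35
scene pointer_grip [(array([[-41.7, -64.1,  47.3]]), 0.78)]
scene carriage_grip [(array([[ 28.1, -19.3,  98.5]]), 0.96)]
scene nut [(array([[31. ,  9.8, 41.8]]), 0.62)]
top pointer_grip [(array([[-41.5, -68.2,  48.6]]), 0.48)]
top carriage_grip [(array([[ 34.8, -22.2,  93.5]]), 0.77)]
top nut [(array([[27.3, 10.2, 45.1]]), 0.81)]
```

View pics/scene5.png

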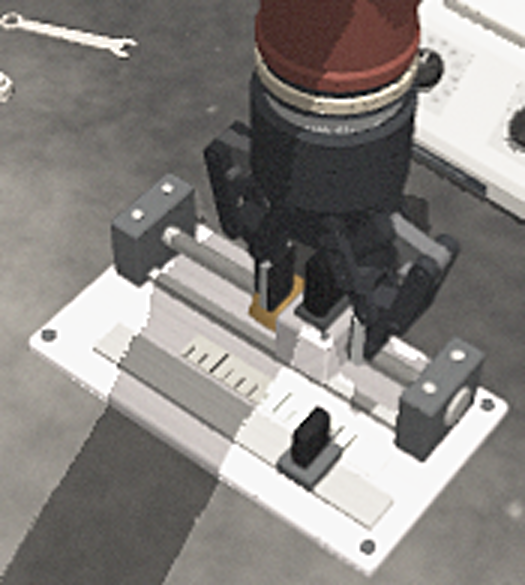

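```bash
python3 -m crank '[[[0.6,-3.6,-2.6,-10,0,0,0],[0.6,-3.6,-2.6,-30,0,0,0],[0.6,-3.6,-2.6,-50,0,0,0],[0.6,-3.6,-2.6,-70,0,0,0],[0.6,-3.6,-2.6,-88,0,0,0],[0.6,-3.6,-2.6,-100,0,0,0],[0.6,-3.6,-2.6,-100,0,0,0],[0.6,-3.6,-2.6,-100,0,0,0],[0.6,-3.6,-2.6,-100,0,0,0],[0.6,-3.6,-2.6,-100,0,0,0]]]' 20;python3 st.py
python3 - <<'E'
from h import *
d=get_image('scene');a=d['image'][:,:,::-1]
cv2.imwrite('pics/scene6.png',cv2.resize(a[120:315,255:430],None,fx=3,fy=3,interpolation=2))
E
```

```text
time: 18.75
eef_pos: [0.4978, 0.1415, 0.0376]
ee_rot: [-0.087, 0.996, 0.002, 0.006]
ft_force: [1.2, 0.3, -0.0]
gripper_width: 0.0514
[[-40.32 -66.24  37.59]] Fy_slide 0.14 F [ 1.2  0.3 -0. ] w 51.39 18.75
```

View pics/scene6.png

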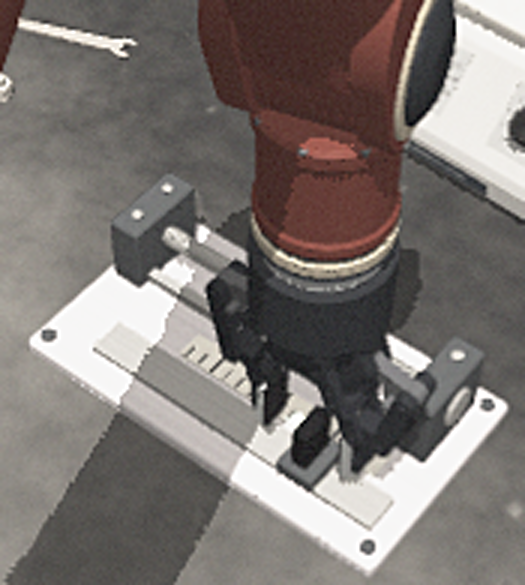

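The pads (270,415) and (348,470) straddle the fin (310,438). I close on it.

```bash
python3 -m crank '[[[0,0,0,0,0,0,0],[0,0,0,0,0,0,0],[0,0,0,0,0,0,0],[0,0,0,0,0,0,0],[0,0,0,0,0,0,0],[0,0,0,0,0,0,0],[0,0,0,0,0,0,0],[0,0,0,0,0,0,0],[0,0,0,0,0,0,0],[0,0,0,0,0,0,0]]]' 20;python3 st.py
```

```text
time: 19.8
eef_pos: [0.4978, 0.1415, 0.0378]
ee_rot: [-0.087, 0.996, 0.002, 0.006]
ft_force: [0.0, -1.0, 5.6]
gripper_width: 0.0116
[[-40.32 -66.29  37.78]] Fy_slide -0.96 F [ 0.  -1.   5.6] w 11.65 19.8
```

```bash
python3 -m crank '[[[0,-0.9,5,0,0,0,0],[0,-1.9,11,0,0,0,0],[0,-2.9,17,0,0,0,0],[0,-4,23,0,0,0,0],[0,-5,29,0,0,0,0],[0,-6,35,0,0,0,0],[0,-7,40.5,0,0,0,0],[0,-7.6,44,0,0,0,0],[0,-7.6,44,0,0,0,0],[0,-7.6,44,0,0,0,0]]]';python3 st.py
```

```text
time: 20.8
eef_pos: [0.4899, 0.1864, 0.0378]
ee_rot: [-0.087, 0.996, 0.002, 0.006]
ft_force: [-2.0, 0.4, 4.6]
gripper_width: 0.0113
[[-40.51 -20.63  37.78]] Fy_slide 0.74 F [-2.   0.4  4.6] w 11.34 20.8
```

```bash
python3 -m crank '[[[0,0.1,-0.3,0,0,0,0],[0,0.1,-0.6,0,0,0,0],[0,0.2,-0.9,0,0,0,0],[0,0.2,-0.9,0,0,0,0],[0,0.2,-0.9,0,0,0,0],[0,0.2,-0.9,0,0,0,0],[0,0.2,-0.9,0,0,0,0],[0,0.2,-0.9,0,0,0,0],[0,0.2,-0.9,0,0,0,0],[0,0.2,-0.9,0,0,0,0]]]';python3 st.py
python3 - <<'E'
from h import *
for c in('scene','top'):
    d=get_image(c);a=d['image'][:,:,::-1]
    a=a[120:315,255:430] if c=='scene' else a[120:250,270:425]
    cv2.imwrite(f'pics/{c}7.png',cv2.resize(a,None,fx=3.5,fy=3.5,interpolation=2))
E
```

```text
time: 21.8
eef_pos: [0.4901, 0.1855, 0.0378]
ee_rot: [-0.087, 0.996, 0.002, 0.006]
ft_force: [-1.5, 0.1, 5.1]
gripper_width: 0.0117
[[-40.5  -21.6   37.77]] Fy_slide 0.33 F [-1.5  0.1  5.1] w 11.67 21.8
```

View pics/scene7.png

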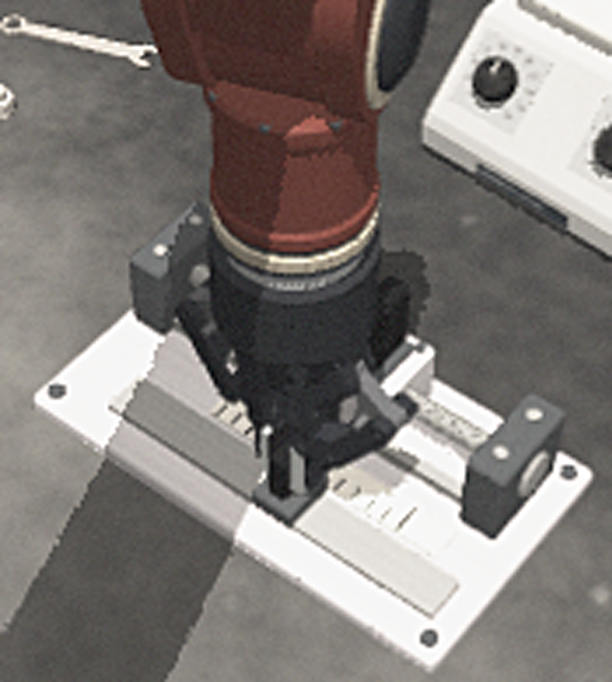

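Pointer rider at (290,500) is at the wanted TCP position. I release, lift and move aside to read the scale.

```bash
python3 -m crank '[[[0.6,0,0,0,0,0,0],[0.6,0,0,0,0,0,0],[0.6,0,0,0,0,0,0],[0.6,0,0,0,0,0,0],[0.6,0,0,10,0,0,0],[0.6,0,0,30,0,0,0],[0.6,0,0,55,0,0,0],[0.6,0,0,85,0,0,0],[0.6,0,0,120,0,0,0],[0.6,0,30,150,0,0,0]]]' 20;python3 st.py
python3 -m crank '[[[0.6,-10,35,10,0,0,0],[0.6,-20,75,20,0,0,0],[0.6,-40,115,20,0,0,0],[0.6,-60,155,20,0,0,0],[0.6,-80,195,20,0,0,0],[0.6,-100,230,20,0,0,0],[0.6,-110,250,20,0,0,0],[0.6,-110,250,20,0,0,0],[0.6,-110,250,20,0,0,0],[0.6,-110,250,20,0,0,0]]]'
python3 - <<'E'
from h import *
p=np.load('p.npy')
for c in('scene','top'):
    d=get_image(c);a=d['image'][:,:,::-1];cv2.imwrite(f'pics/{c}8raw.png',a)
    a=a[170:315,255:430] if c=='scene' else a[145:250,270:425]
    k=4 if c=='scene' else 5
    cv2.imwrite(f'pics/{c}8.png',cv2.resize(a,None,fx=k,fy=k,interpolation=2))
    o=np.array([255,170] if c=='scene' else [270,145])
    Y=np.array([0,.05,.0535,.1])
    P=np.c_[np.full(4,-.012),-.075+Y,np.full(4,.013)]
    print(c,((proj(d,s2w(p,P))-o)*k).round(0).tolist())
    for q in('pointer_grip','carriage_grip','nut'):print(q,[((w2s(p,r['xyz'])*1e3).round(1),r['conf']) for r in pinpoint(c,q)][:1])
E
```

```text
time: 22.9
eef_pos: [0.4911, 0.2105, 0.1901]
ee_rot: [-0.083, 0.997, 0.0, 0.006]
ft_force: [1.6, 0.3, -0.7]
gripper_width: 0.0511
[[-35.22   2.91 190.07]] Fy_slide 0.01 F [ 1.6  0.3 -0.7] w 51.06 22.9
time: 23.9
eef_pos: [0.3826, 0.4586, 0.2103]
ee_rot: [-0.081, 0.997, -0.0, 0.007]
ft_force: [1.1, 0.2, 0.2]
gripper_width: 0.0514
scene [[466.0, 393.0], [378.0, 337.0], [372.0, 333.0], [294.0, 284.0]]
pointer_grip [(array([[-42.5, -17.3,  49.2]]), 0.82)]
carriage_grip [(array([[ 26.9, -17.3,  98.9]]), 0.84)]
nut [(array([[33.3, 13.6, 38.7]]), 0.5)]
top [[562.0, 255.0], [449.0, 278.0], [441.0, 280.0], [335.0, 302.0]]
pointer_grip [(array([[-44.2, -23.5,  46.4]]), 0.77)]
carriage_grip [(array([[ 30. , -24.7,  95. ]]), 0.67)]
nut [(array([[28.1,  6.9, 43.4]]), 0.73)]
```

View pics/scene8.png

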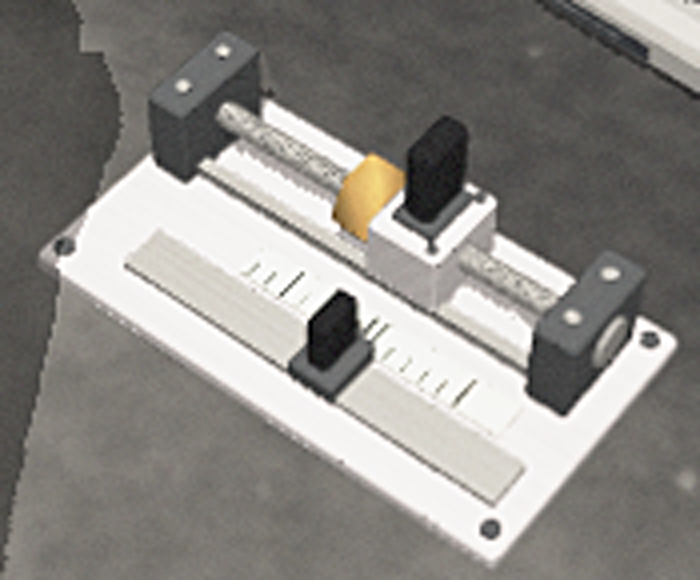

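View pics/top8.png

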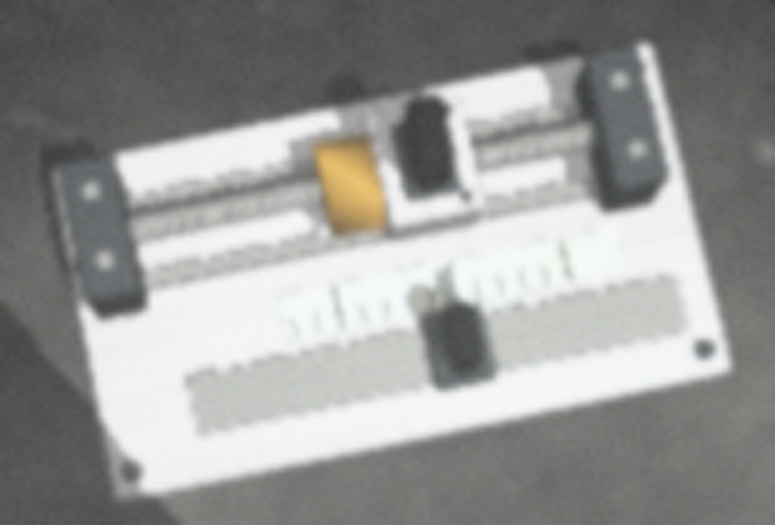

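The carriage sits against the nut. The nut is at the same pixels as at the start (brass at 316–386 in the top crop). The pointer's arm (scene 368,325; top 442,285) is just past the long 50 line (378,328; 452,275), which fits 53–54 mm.

Run:
```python
from h import *
s=arm.state();print(s['time'],np.abs(s['dq']).max())
print(arm.finish_job())
```

```text
24.3 0.004257185977761503
the job is handed in; nothing more can be done
None
```

I eased the carriage back to the bearing block, then forward to the nut, and set the pointer to the measured play of about **53.5 mm**. I then let go, moved the arm clear and handed the job in at 24.3 s.

- **Play:** the carriage stopped at the block at slide y = -75.1 mm and at the nut at y = -21.6 mm. The force along the screw was about 5.5 N at the block and 3 N at the nut, well under the nut's 18 N limit.
- **Nut:** it shows at the same pixels before and after, so I saw no sign that it moved. The carriage is still resting against it.
- **Pointer:** I released it at y = -21.6 mm, which is a reading of 53.5 mm. In both last pictures its arm sits about 3–4 mm past the 50 line, which agrees. It first overshot by 1 mm, and I brought it back before letting go.
- **Disagreement:** the last network position estimates for the pointer, carriage and nut differed by about 6–7 mm between the two cameras, with the measured pointer and carriage positions in between. I relied on the arm's own measurements instead.

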